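# Cock the dispensing gun for loading

## Task

Get the silicone dispensing gun in the bench cradle ready for loading: squeeze its trigger fully home and let it spring right back, then pull the sprung plunger handle out until its needle points at the marker tab on the cradle's rail. Finish while still gripping the handle and keeping it there, because the spring pulls it back; leave the other things on the bench where they are.

Things in the scene. Friction and masses are not known exactly. Their poses are not given: they have to be found in the camera images.
- gun: dispensing gun fixed on its side in a screwed-down cradle (place and yaw vary): base plate 100 x 400 x 10 mm (gun's y -160 to +240 mm), white receiver and open trough, grey grip. Origin on the bench below the gun's axis; x points across the gun away from the grip, y along it from nose to plunger handle, z up. Axis 50 mm above the bench; receiver and trough reach up to 76 mm
- grip_pad (a point): middle of the fixed, rigid grey grip: a bar 22 mm thick (gun's y) and 30 mm high, 35 to 65 mm above the bench, that sticks out along the gun's -x to 120 mm from the gun's axis. Point 84 mm from the axis, 50 mm above the bench; axes those of the gun. Bare bench below and beside it
- trigger_pad (a point): where to press the trigger: centre of the dark steel lever, 9 mm thick, 24 mm high, on the nose side (gun's -y) of the grip, 17 mm gap at rest; 60 mm from its upright hinge pin, 50 mm above the bench. Trigger and grip measure 48 mm over their outsides here at rest, about 35 mm when home (only the trigger moves)
- trigger (a joint): trigger angle in rad: 0 sprung out, 0.22 fully home; grows as the trigger is pressed towards the grip (gun's +y). About 5 N at trigger_pad starts it, 9 N holds it home; it springs back alone
- plunger: plunger with upright black handle: a paddle 26 mm (gun's x) by 14 mm (gun's y) by 52 mm high. Origin at the paddle's centre, 84 mm above the bench; axes those of the gun. An 8 mm rod (top at 54 mm) runs from its foot to the receiver, 59 mm away when in. Starts fully in, 135 mm along the gun's y; slides up to 80 mm along +y; the spring pulls back with 5 N when in, 11 N when out
- needle_tip (a point): tip of the thin steel needle that sticks out of the handle's foot along the gun's -x, level with the handle's centre along the gun's y, 33 mm from the gun's axis, 54 mm above the bench
- marker: dark steel marker tab, 10 mm wide along the gun's y, clamped on the graduated rail along the grip-side edge of the base plate; fixed, but set anew each time, 30 to 65 mm further out than the handle's start. Origin at its foot, 10 mm above the bench and midway along its width; axes those of the gun. The needle must stand opposite its middle
- marker_tip (a point): end of the marker tab that faces the needle, middle of its width, 54 mm above the bench, 37 mm from the gun's axis
- tape: bystander: roll of masking tape, 96 mm across, 25 mm high, lying near the gun's nose; origin under its centre
- wax: bystander: red block of wax, 32 x 68 x 11 mm, on the robot's side of the plunger; origin under its centre
- key: bystander: curved purple silicone key, 37 x 66 x 15 mm, behind the gun; origin under its centre
- cup: bystander: small steel cup, 60 mm across, 46 mm high, to the left; origin under its centre
- jar: bystander: screw jar with lid, 48 mm across, 62 mm high, to the left; origin under its centre

How it is judged:
On the way, in this order (a step that is already met when the one before it is completed fails the run):
1. the trigger is squeezed fully home (value of joint trigger above 0.19 rad), for 0.1 s.
2. the trigger has sprung back (value of joint trigger below 0.03 rad), for 0.2 s.
At the end, for the whole second after the job is handed in: the fingers hold the plunger handle (contact force over 2 N), at rest (under 10 mm/s), with the needle within 5 mm of the middle of the marker tab along the gun, and the trigger is sprung back (under 0.03 rad) (y of needle_tip in the frame of marker between -0.005 and 0.005 m and contact force between the fingers and plunger above 2 N and linear speed of plunger below 0.01 m/s and value of joint trigger below 0.03 rad); the arm keeps its last pose, push and grip.
It fails at once if a loose thing on the bench is shifted by more than 25 mm (distance of any of tape, wax, key, cup, jar from where it was at the start of the episode above 0.025 m).
It also fails if it takes over 42 s, if anything falls off the work surface, if the arm or the gripper's body presses on something with over 40 N, if the wrist force passes 120 N, or if a joint passes its speed limit or range.

## Robot

A 7-joint arm with a two-finger parallel gripper is mounted at the origin on a cart in front of the work surface, level with it; the furniture and walls round the work are solid. World frame = base frame: x ahead of the robot, y to its left, z up, the work surface at z = 0. Lengths are in m, angles in rad, forces in N, time in s.
With the tool pointing down it reaches from about 0.4 to 0.9 m from the base axis. Payload 5.5 kg.
Tool frame: the origin (TCP) lies midway between the tips of the shut fingers; the grasp point (between the pads) lies 19 mm behind it; z points along the fingers, y is the line along which they close (so a half turn about z gives the same grasp; the last joint's range is limited). The gripper opens to 92 mm and grips with 3 to 60 N. Pads are 19 mm wide; open, the fingers measure 130 mm over their backs; the gripper's body (75 mm by 190 mm) begins 47 mm behind the grasp point.
Start: joints at [-1.046, 0.501, -0.427, 1.55, 0.221, 1.138, -0.21], TCP at [0.168, 0.628, 0.19] pointing down, gripper open.
Joint ranges: [-2.88, 2.88], [-0.31, 2.03], [-1.54, 1.56], [0.2, 2.42], [-1.41, 4.55], [0.19, 2.02], [-2.57, 2.57]. Speed limits (rad/s): [2.57, 2.57, 3.14, 3.14, 3.14, 3.14, 3.14].

## Interface

Orientations are given as a unit quaternion [x, y, z, w].
In Python, from bench import state, grab_frame, camera_model, job gives the robot as it stands.
- The arm moves only by the tool arm_command, never from a script. Its arguments are lists of equal length, an entry for each row: "translation": the shift along the tool's x, y, z normalised to -1 to 1, where 1 is 0.03 m, a list of three; "turn": the turn, a rotation vector about the tool's x, y, z normalised to -1 to 1, where 1 is 6 degrees, a list of three. A call has exactly 5 rows; each row shifts and turns the commanded pose from where the row before left it, along the tool's axes as they then stand; what a row does not reach is not made up. A row lasts 1/12 s, in which the tool goes at most 41.7 mm and 7.16 degrees, less where a joint would pass 70% of its speed; a pose out of reach is approached as far as the arm can. A call with a number of a shift or a turn outside -1 to 1 is refused whole. A call with a gripper value outside its range is refused whole. "fingers" is the opening, from -1 (shut) to 1 (fully open), so that 0 is half open, set as the call begins (left out, the last holds). The fingers move at their own pace and stop on an object; "force" is the grip in N (left out, the last holds). Time passes only in rows, so rows that do not move let the fingers close, or fill a call up. It gives the time, the measured TCP pose, the force, the opening and the grip force at its end, in the units of the state.
- state(): the state, without advancing time (a new reading comes with each control period).
- grab_frame(name): name is "scene" or "top" or "wrist"; returns the picture (384x512x3 uint8, red, green, blue); there is no depth.
- camera_model(name): a dict with "fx", "fy", "cx", "cy" (pixels), "rvec" (rotation vector, rad) and "tvec" (3), from world to camera coordinates, as OpenCV has them. Camera axes: x right, y down, z forward; pixel columns grow to the right and rows downward; lengths in m; the calibration is good to about 2 mm. A picture is of the moment at which its call begins: read the wrist's pose just before it. camera_model takes no time and is no camera call; for the wrist camera it gives the pose at the moment of the call.
- job.sign_off(): hands the job in; it is judged then, once.
The state is a dict: "clock": time; "joints": joint angles; "joint_vel": joint speeds; "joint_efforts": joint torques, N m; "tcp_pos": TCP position; "tool_rot": TCP orientation; "force": force on the tool from outside, world axes, zero at the start; "ft_torque": the same for the moment, N m; "finger_gap": opening from 0.0 (shut) to 1.0 (fully open); "finger_force": force on a finger pad.
Only numpy, scipy, OpenCV 4.12 (cv2) and the standard library are available. Lean on these libraries where they do the work, as an engineer would, in place of code of your own. Each camera call takes 0.05 s, during which the arm holds its last target. There are 200 camera calls.

## Working session

There is one attempt and no reset: what is moved stays moved. The work goes in short steps, Python scripts to look and compute and a tool call to move; the robot and the scene stay as the last step left them, time stands still between calls to the robot, and variables do not carry over. Pictures are saved under pics/ and viewed, at most 10 in all, crops included, and the job is handed in when it is done.

Besides the shell and the picture viewer there is one more tool, called in YAML: its name, and indented under it one key for each argument. arm_command: Moves the arm, as the interface text tells. Scaled input: -1 to 1 covers 0.03 m each way for a shift and 6 degrees each way for a turn. Its arguments: {"type":"object","properties":{"translation":{"type":"array"},"turn":{"type":"array"},"fingers":{"type":"number"},"force":{"type":"number"}},"required":["translation","turn"]}

```bash
mkdir -p pics
python3 - <<'E'
from bench import *
import cv2,numpy as np
s=state();print(s['clock'],s['tcp_pos'],s['tool_rot'],s['finger_gap'])
for n in ['scene','top']:
    f=grab_frame(n);np.save(f'pics/{n}.npy',f);cv2.imwrite(f'pics/{n}.png',cv2.resize(f[:,:,::-1],(800,600),interpolation=cv2.INTER_CUBIC))
    m=camera_model(n);R=cv2.Rodrigues(np.array(m['rvec']))[0];print(n,m['fx'],(-R.T@np.array(m['tvec'])).round(3),R.round(2).tolist())
E
```

```text
0.0 [0.16808368 0.62708718 0.18915671] [ 1.30519027e-01  9.91445311e-01 -9.75546617e-04 -1.63747048e-04] 1.001014310060597
scene 351.8205203360747 [ 0.026 -0.513  0.438] [[0.74, -0.67, -0.01], [-0.27, -0.28, -0.92], [0.62, 0.68, -0.39]]
top 384.7117890100066 [0.456 0.053 1.194] [[0.02, -1.0, 0.0], [-1.0, -0.02, -0.07], [0.07, 0.0, -1.0]]
```

View pics/scene.png

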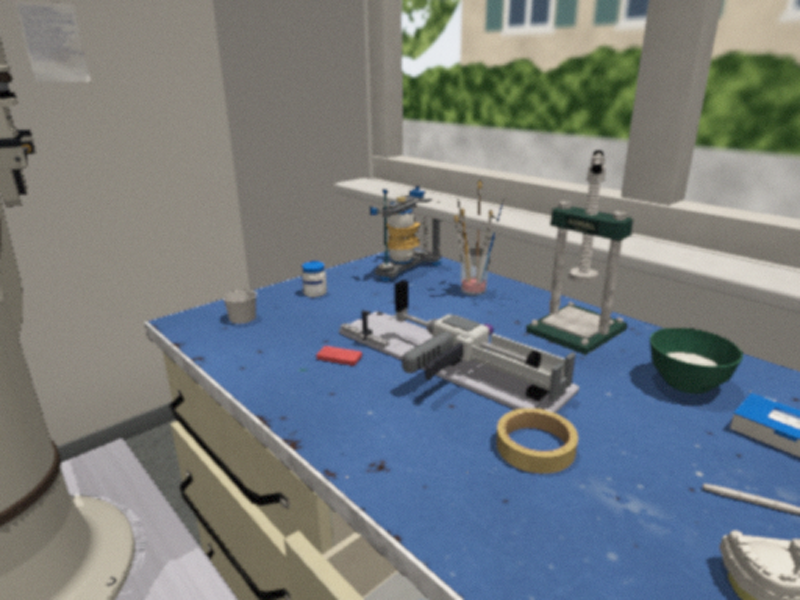

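View pics/top.png

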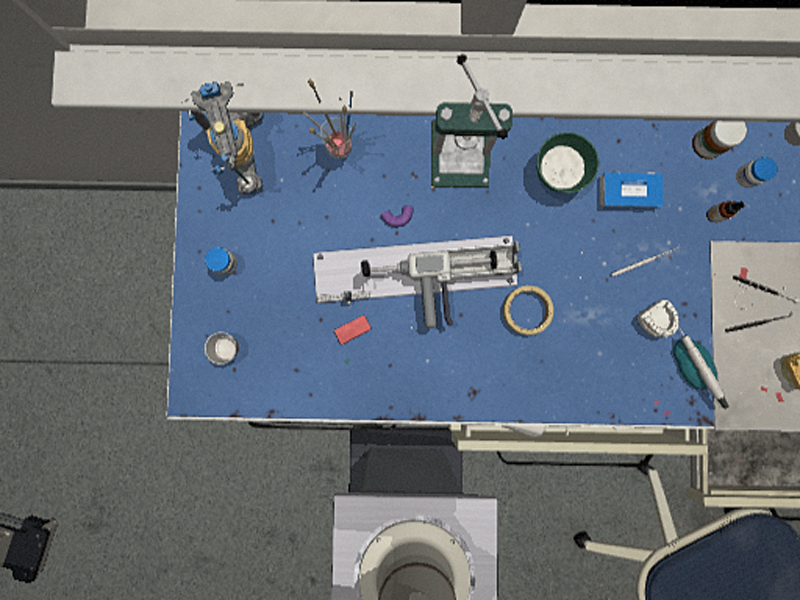

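The top view shows the plate at about (314–522, 236–302), the handle at (367,268), the marker at (347,296), the grip at (430,300) and the trigger at (447,300). The scene view shows the handle at (402,297) and the marker at (366,322). Next I'll take enlarged crops for precise pixels.

```bash
cat > h.py <<'E'
import cv2,numpy as np
from bench import *
def ray(n,uv,m=None):
    m=m or camera_model(n);R=cv2.Rodrigues(np.array(m['rvec'],float))[0]
    d=R.T@np.array([(uv[0]-m['cx'])/m['fx'],(uv[1]-m['cy'])/m['fy'],1]);return -R.T@np.array(m['tvec'],float),d
def onz(n,uv,z,m=None):
    c,d=ray(n,uv,m);return c+d*(z-c[2])/d[2]
def tri(r1,r2):
    (a,d),(b,e)=r1,r2
    s=np.linalg.lstsq(np.c_[d,-e],b-a,rcond=None)[0];p,q=a+s[0]*d,b+s[1]*e
    return (p+q)/2,np.linalg.norm(p-q)
E
python3 - <<'E'
from h import *
t=np.load('pics/top.npy');s=np.load('pics/scene.npy')
cv2.imwrite('pics/tc.png',cv2.resize(t[145:215,195:340,::-1],None,fx=5.5,fy=5.5,interpolation=cv2.INTER_CUBIC))
cv2.imwrite('pics/sc.png',cv2.resize(s[170:265,210:375,::-1],None,fx=4.8,fy=4.8,interpolation=cv2.INTER_CUBIC))
# plate outline: non-blue pixels in crop
c=t.astype(int);m=((c[:,:,2]-c[:,:,0])<25)&(c.sum(2)>330)
m=m.astype(np.uint8);m[:145]=0;m[200:]=0;m[:,:195]=0;m[:,340:]=0
m=cv2.morphologyEx(m,cv2.MORPH_OPEN,np.ones((3,3)))
cs=cv2.findContours(m,0,2)[0];k=max(cs,key=cv2.contourArea)
print(cv2.minAreaRect(k),cv2.boxPoints(cv2.minAreaRect(k)).tolist())
for p in cv2.boxPoints(cv2.minAreaRect(k)): print(p,onz('top',p,.01).round(4))
E
```

```text
((262.0135803222656, 172.15505981445312), (32.06498718261719, 122.50692749023438), 84.99935913085938) [[199.59576416015625, 161.5228729248047], [321.63641357421875, 150.8443145751953], [324.431396484375, 182.78724670410156], [202.3907470703125, 193.46580505371094]]
[199.59576 161.52287] [0.6206 0.2131 0.01  ]
[321.6364  150.84431] [ 0.6606 -0.1652  0.01  ]
[324.4314  182.78725] [ 0.5611 -0.1742  0.01  ]
[202.39075 193.4658 ] [0.5216 0.2018 0.01  ]
```

View pics/tc.png

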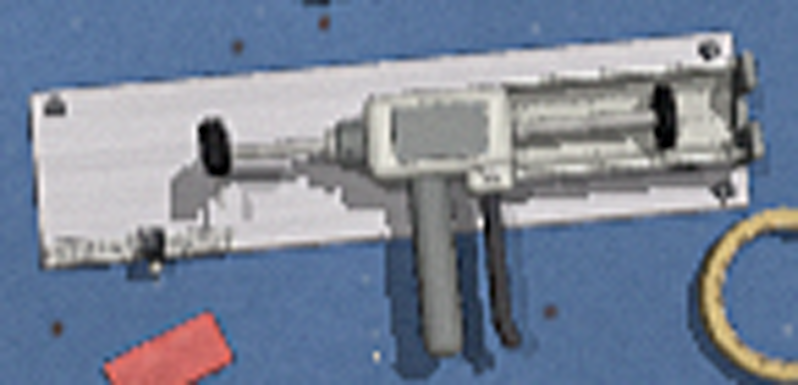

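View pics/sc.png

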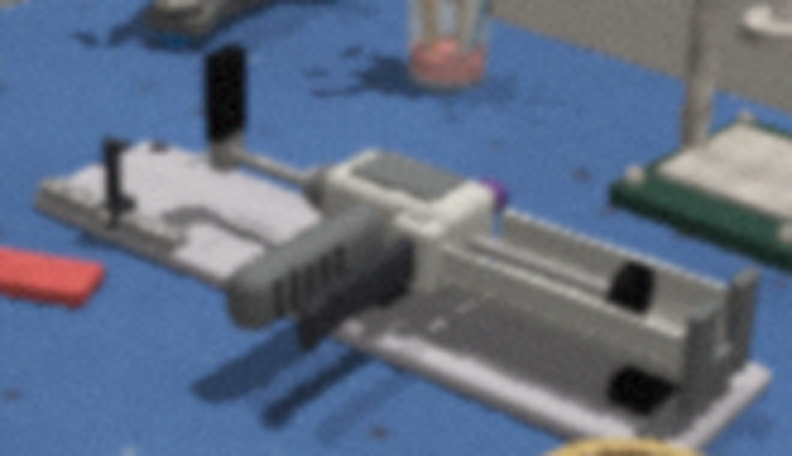

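The crops clearly show the plate corners in the top crop at (33,95), (43,268), (733,33) and (747,205). The handle top is at about (211,142), the marker at (152,240), the grip axis runs from (432,190) to (443,345), and the trigger is at (497,270). In the scene crop the handle top is at (228,48) and the marker runs from (114,142) to (118,215).

```bash
cat >> h.py <<'E'
T=lambda u,v:((u+.5)/5.5-.5+195,(v+.5)/5.5-.5+145)
S=lambda u,v:((u+.5)/4.8-.5+210,(v+.5)/4.8-.5+170)
E
python3 - <<'E'
from h import *
P=np.array([onz('top',T(*p),.01) for p in [(33,95),(43,268),(733,33),(747,205)]]);
G=np.array([[.05,.24],[-.05,.24],[.05,-.16],[-.05,-.16]])
A=G-G.mean(0);B=P[:,:2]-P[:,:2].mean(0)
yaw=np.arctan2((A[:,0]*B[:,1]-A[:,1]*B[:,0]).sum(),(A*B).sum());c,s=np.cos(yaw),np.sin(yaw)
R=np.array([[c,-s],[s,c]]);o=P[:,:2].mean(0)-R@G.mean(0)
print('yaw',np.degrees(yaw),'o',o,'res',((P[:,:2]-o-G@R.T)*1e3).round(1).tolist())
g=lambda p:((R.T@(np.array(p[:2])-o))*1e3).round(1)
for n,a,b in [('handle top',T(211,142),S(228,50)),('marker top',T(150,233),S(114,145)),('grip end top',T(443,338),S(248,285)),('trigger end',T(510,335),S(312,322))]:
    p,e=tri(ray('top',a),ray('scene',b));print(n,p.round(4),'gap',round(e*1e3,1),'gun',g(p))
print('handle@.11',g(onz('top',T(211,142),.11)),'grip@.065',[g(onz('top',T(*q),.065)) for q in [(421,250),(454,250),(443,350)]],'trig@.06',[g(onz('top',T(*q),.06)) for q in [(490,260),(504,260)]])
print('marker@.054',[g(onz('top',T(*q),.054)) for q in [(150,240),(150,250)]],'scene handle x-h',g(onz('scene',S(228,50),.11)), 'marker scene', g(onz('scene',S(114,145),.058)))
for n,x,y in [('squeeze',-.084,.0),('handle',0,.135)]: print(n,o+R@[x,y])
E
```

```text
yaw 6.022568421771288 o [ 0.59608092 -0.03116048] res [[-1.0, -2.8], [0.8, -0.5], [-0.9, 0.4], [1.1, 2.9]]
handle top [0.5848 0.1031 0.1072] gap 4.2 gun [  2.9 134.7]
marker top [0.5385 0.1396 0.0545] gap 2.3 gun [-39.3 175.8]
grip end top [ 0.4858 -0.0202  0.0547] gap 0.7 gun [-108.6   22.4]
trigger end [ 0.4887 -0.0573  0.0501] gap 2.4 gun [-109.5  -14.7]
handle@.11 [  1.1 136.1] grip@.065 [array([-61.1,  30.7]), array([-62.7,  13.2]), array([-115.4,   24. ])] trig@.06 [array([-69.5,  -6. ]), array([-70.1, -13.5])]
marker@.054 [array([-42.2, 175.4]), array([-47.6, 175.8])] scene handle x-h [ -0.8 128.6] marker scene [-45.4 171.2]
squeeze [ 0.51254454 -0.03997377]
handle [0.58191669 0.10309441]
```

arm_command:
  translation:
    - [0,0,0]
    - [0,0,0]
    - [0,0,0]
    - [0,0,0]
    - [0,0,0]
  turn:
    - [0,0,-1]
    - [0,0,-1]
    - [0,0,-1]
    - [0,0,-0.5]
    - [0,0,0]
  fingers: 1
  force: 25

```text
clock: 0.52
tcp_pos: [0.1682, 0.6274, 0.1896]
tool_rot: [-0.053, 0.999, -0.001, -0.0]
force: [-0.0, -0.2, 0.5]
finger_gap: 0.999
finger_force: 0.0
```

```bash
cat >> h.py <<'E'
from scipy.spatial.transform import Rotation as Ro
O=np.array([.5961,-.0312]);YAW=np.radians(6.0)
RG=Ro.from_euler('z',YAW).as_matrix()
def where():
    s=state();p=s['tcp_pos'];q=Ro.from_quat(s['tool_rot']).as_matrix()
    print('t',round(s['clock'],2),'gun mm',((RG.T@(p-np.r_[O,0]))*1e3).round(1),'tool in gun',(RG.T@q).round(3).tolist(),'F',(RG.T@s['force']).round(1),'gap mm',round(s['finger_gap']*92,1),'ff',np.round(s['finger_force'],1),'j',np.round(s['joints'],2))
    return p,q
def need(gx,gy,z):
    p,q=where();d=q.T@(RG@np.array([gx,gy,z])+np.r_[O,0]-p);print('rows of tool units',(d/.03).round(2))
E
python3 -c "
from h import *
need(-.084,.0155,.19)"
```

```text
t 0.52 gun mm [-356.7  699.7  189.6] tool in gun [[-1.0, -0.002, -0.001], [-0.002, 1.0, -0.001], [0.001, -0.001, -1.0]] F [-0.  -0.2  0.5] gap mm 91.9 ff 0.0 j [-0.99  0.51 -0.5   1.55  0.26  1.15  0.13]
rows of tool units [ -9.05 -22.82   0.  ]
```

arm_command:
  translation:
    - [-0.4,-0.9,0]
    - [-0.4,-0.9,0]
    - [-0.4,-0.9,0]
    - [-0.4,-0.9,0]
    - [-0.4,-0.9,0]
  turn:
    - [0,0,0]
    - [0,0,0]
    - [0,0,0]
    - [0,0,0]
    - [0,0,0]

```text
clock: 0.93
tcp_pos: [0.2424, 0.4984, 0.1899]
tool_rot: [-0.051, 0.999, -0.0, -0.0]
force: [-0.5, -0.2, 0.1]
finger_gap: 0.999
finger_force: 0.0
```

arm_command:
  translation:
    - [-0.4,-0.9,0]
    - [-0.4,-0.9,0]
    - [-0.4,-0.9,0]
    - [-0.4,-0.9,0]
    - [-0.4,-0.9,0]
  turn:
    - [0,0,0]
    - [0,0,0]
    - [0,0,0]
    - [0,0,0]
    - [0,0,0]

```text
clock: 1.35
tcp_pos: [0.3162, 0.3704, 0.1902]
tool_rot: [-0.051, 0.999, 0.0, -0.0]
force: [0.9, 0.0, 0.2]
finger_gap: 1.0
finger_force: 0.0
```

arm_command:
  translation:
    - [-0.4,-0.9,0]
    - [-0.4,-0.9,0]
    - [-0.4,-0.9,0]
    - [-0.4,-0.9,0]
    - [-0.4,-0.9,0]
  turn:
    - [0,0,0]
    - [0,0,0]
    - [0,0,0]
    - [0,0,0]
    - [0,0,0]

```text
clock: 1.77
tcp_pos: [0.3899, 0.2425, 0.1902]
tool_rot: [-0.051, 0.999, 0.0, 0.0]
force: [0.4, 0.1, -0.2]
finger_gap: 1.005
finger_force: 0.0
```

arm_command:
  translation:
    - [-0.4,-0.9,0]
    - [-0.4,-0.9,0]
    - [-0.4,-0.9,0]
    - [-0.4,-0.9,0]
    - [0,0,0]
  turn:
    - [0,0,0]
    - [0,0,0]
    - [0,0,0]
    - [0,0,0]
    - [0,0,0]

```text
clock: 2.18
tcp_pos: [0.4513, 0.1353, 0.1901]
tool_rot: [-0.047, 0.999, -0.001, 0.001]
force: [0.4, 0.6, -0.1]
finger_gap: 1.0
finger_force: 0.0
```

```bash
python3 -c "
from h import *
need(-.084,.0155,.19)"
```

```text
t 2.18 gun mm [-126.6  180.7  190.1] tool in gun [[-1.0, 0.01, 0.001], [0.01, 1.0, -0.002], [-0.001, -0.002, -1.0]] F [ 0.4  0.6 -0.1] gap mm 92.0 ff 0.0 j [-0.13  0.16 -0.24  1.99  0.05  1.    1.27]
rows of tool units [-1.48 -5.49  0.02]
```

arm_command:
  translation:
    - [-0.25,-0.9,0]
    - [-0.25,-0.9,0]
    - [-0.25,-0.9,0]
    - [-0.25,-0.9,0]
    - [-0.25,-0.9,0]
  turn:
    - [0,0,0]
    - [0,0,0]
    - [0,0,0]
    - [0,0,0]
    - [0,0,-0.1]

```text
clock: 2.6
tcp_pos: [0.5001, 0.0104, 0.1902]
tool_rot: [-0.057, 0.998, 0.0, -0.0]
force: [0.4, -0.2, 0.5]
finger_gap: 0.995
finger_force: 0.0
```

arm_command:
  translation:
    - [-0.23,-0.9,0]
    - [0,-0.1,0]
    - [0,0,0]
    - [0,0,0]
    - [0,0,0]
  turn:
    - [0,0,0]
    - [0,0,0]
    - [0,0,0]
    - [0,0,0]
    - [0,0,0]

```text
clock: 3.02
tcp_pos: [0.5098, -0.0161, 0.1901]
tool_rot: [-0.058, 0.998, 0.0, -0.0]
force: [0.4, -0.5, -0.1]
finger_gap: 1.003
finger_force: 0.0
```

```bash
python3 -c "
from h import *
need(-.084,.0155,.031)
f=grab_frame('wrist');m=camera_model('wrist');np.save('pics/w1.npy',f);np.save('pics/w1m.npy',m,allow_pickle=True)
R=cv2.Rodrigues(np.array(m['rvec'],float))[0]
for n,p in dict(grip=[-.084,.022,.065],trig=[-.084,-.0105,.062],gripend=[-.12,.022,.065],handle=[0,.135,.11]).items():
    w=RG@np.array(p)+np.r_[O,0];c=R@w+np.array(m['tvec']);print(n,(c[:2]/c[2]*m['fx']+[m['cx'],m['cy']]).round())
cv2.imwrite('pics/w1.png',f[:,:,::-1])"
```

```text
t 3.02 gun mm [-84.2  24.1 190.1] tool in gun [[-1.0, -0.012, -0.0], [-0.012, 1.0, 0.001], [0.0, 0.001, -1.0]] F [ 0.3 -0.5 -0.1] gap mm 92.2 ff 0.0 j [ 0.09  0.22 -0.12  1.91  0.03  1.01  1.64]
rows of tool units [-0.01 -0.29  5.3 ]
grip [257. 178.]
trig [230. 178.]
gripend [257. 149.]
handle [354. 260.]
```

View pics/w1.png

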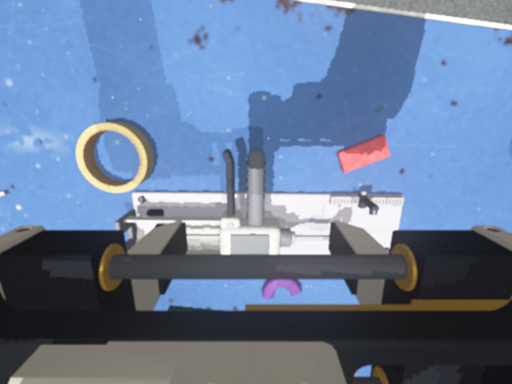

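The wrist view has the grip at (257,178) with its end at row 149, and the trigger at (230,178). Both match the projected positions, so I'll descend.

arm_command:
  translation:
    - [0,-0.29,0.9]
    - [0,0,0.9]
    - [0,0,0.9]
    - [0,0,0.9]
    - [0,0,0.9]
  turn:
    - [0,0,0.1]
    - [0,0,0]
    - [0,0,0]
    - [0,0,0]
    - [0,0,0]

```text
clock: 3.48
tcp_pos: [0.5113, -0.0249, 0.0544]
tool_rot: [-0.053, 0.999, 0.0, 0.0]
force: [0.8, -0.1, -0.0]
finger_gap: 0.999
finger_force: 0.0
```

arm_command:
  translation:
    - [0,0,0.6]
    - [0,0,0.2]
    - [0,0,0]
    - [0,0,0]
    - [0,0,0]
  turn:
    - [0,0,0]
    - [0,0,0]
    - [0,0,0]
    - [0,0,0]
    - [0,0,0]

```text
clock: 3.9
tcp_pos: [0.5126, -0.026, 0.0326]
tool_rot: [-0.053, 0.999, -0.0, 0.001]
force: [0.6, -0.1, -0.3]
finger_gap: 0.997
finger_force: 0.0
```

```bash
python3 -c "
from h import *
need(-.084,.0155,.031)"
```

```text
t 3.9 gun mm [-82.5  13.9  32.6] tool in gun [[-1.0, -0.001, 0.002], [-0.001, 1.0, -0.0], [-0.002, -0.0, -1.0]] F [ 0.6 -0.1 -0.3] gap mm 91.7 ff 0.0 j [ 0.08  0.45 -0.1   2.02  0.07  0.67  1.61]
rows of tool units [0.05 0.05 0.05]
```

arm_command:
  translation:
    - [0.05,0.05,0.05]
    - [0,0,0]
    - [0,0,0]
    - [0,0,0]
    - [0,0,0]
  turn:
    - [0,0,0]
    - [0,0,0]
    - [0,0,0]
    - [0,0,0]
    - [0,0,0]
  fingers: -1
  force: 25

```text
clock: 4.32
tcp_pos: [0.5099, -0.0252, 0.03]
tool_rot: [-0.052, 0.999, -0.0, 0.0]
force: [0.0, -1.4, 0.4]
finger_gap: 0.684
finger_force: 0.0
```

arm_command:
  translation:
    - [0,0,0]
    - [0,0,0]
    - [0,0,0]
    - [0,0,0]
    - [0,0,0]
  turn:
    - [0,0,0]
    - [0,0,0]
    - [0,0,0]
    - [0,0,0]
    - [0,0,0]

```text
clock: 4.73
tcp_pos: [0.5096, -0.0252, 0.0297]
tool_rot: [-0.052, 0.999, 0.0, -0.0]
force: [-0.6, -0.3, -0.0]
finger_gap: 0.326
finger_force: 0.0
```

arm_command:
  translation:
    - [0,0,0]
    - [0,0,0]
    - [0,0,0]
    - [0,0,0]
    - [0,0,0]
  turn:
    - [0,0,0]
    - [0,0,0]
    - [0,0,0]
    - [0,0,0]
    - [0,0,0]

```text
clock: 5.15
tcp_pos: [0.5096, -0.0251, 0.0297]
tool_rot: [-0.052, 0.999, 0.0, -0.0]
force: [-0.1, -0.1, -1.2]
finger_gap: 0.013
finger_force: 0.0
```

```bash
python3 -c "
from h import *
where()"
```

```text
t 5.15 gun mm [-85.4  15.1  29.7] tool in gun [[-1.0, -0.0, -0.0], [-0.0, 1.0, 0.0], [0.0, 0.0, -1.0]] F [-0.1 -0.1 -1.2] gap mm 1.2 ff 0.0 j [ 0.08  0.45 -0.1   2.03  0.07  0.66  1.61]
```

```bash
python3 -c "
from h import *
f=grab_frame('wrist');g=grab_frame('scene')
cv2.imwrite('pics/w2.png',np.hstack([f[:,:,::-1][:,56:456],cv2.resize(g[130:290,190:390,::-1],(400,320))[:, :] if 0 else cv2.copyMakeBorder(cv2.resize(g[130:290,190:390,::-1],(400,320)),0,64,0,0,cv2.BORDER_CONSTANT)]))"
```

```text
(no output)
```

View pics/w2.png

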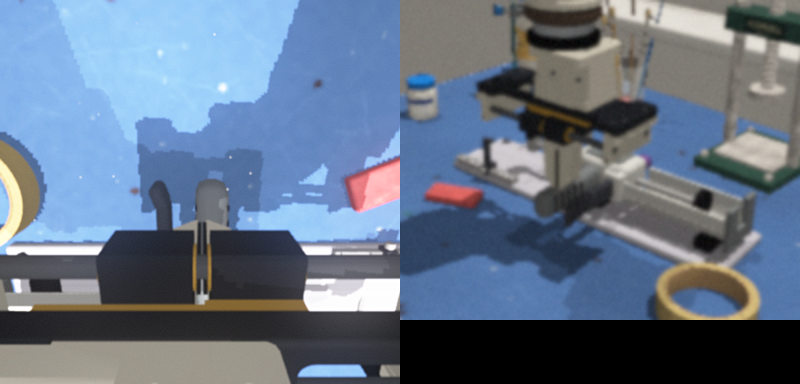

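```bash
cat >> h.py <<'E'
def proj(n,w,m=None):
    m=m or camera_model(n);c=cv2.Rodrigues(np.array(m['rvec'],float))[0]@np.array(w)+np.array(m['tvec']);return c[:2]/c[2]*[m['fx'],m['fy']]+[m['cx'],m['cy']]
E
python3 -c "
from h import *
s=state();p=s['tcp_pos'];q=Ro.from_quat(s['tool_rot']).as_matrix()
W=lambda *g:RG@np.array(g)+np.r_[O,0]
f=grab_frame('wrist')[:,:,::-1].copy();g=grab_frame('scene')[:,:,::-1].copy()
pts=[(p,(0,0,255)),(p-.047*q[:,2],(0,255,0)),(W(-.12,.022,.05),(255,0,255)),(W(-.084,.022,.065),(0,255,255))]
g=cv2.resize(g[160:270,220:360],None,fx=3.6,fy=3.6,interpolation=cv2.INTER_CUBIC);g2=g.copy()
for w,c in pts:
    u=proj('wrist',w);v=proj('scene',w);print(u.round(),v.round())
    cv2.circle(f,tuple(int(i) for i in u),3,c,-1)
    cv2.circle(g,tuple(int(i) for i in (v-[220,160])*3.6),4,c,-1)
a=cv2.resize(f[150:330,140:340],None,fx=1.4,fy=1.4)
h=396;pad=lambda i:cv2.copyMakeBorder(i,0,h-i.shape[0],0,0,0)
cv2.imwrite('pics/d.png',np.hstack([pad(g),pad(a)]))"
```

```text
[259. 216.] [270. 236.]
[259. 245.] [271. 217.]
[269. 179.] [258. 233.]
[269. 238.] [268. 221.]
```

View pics/d.png

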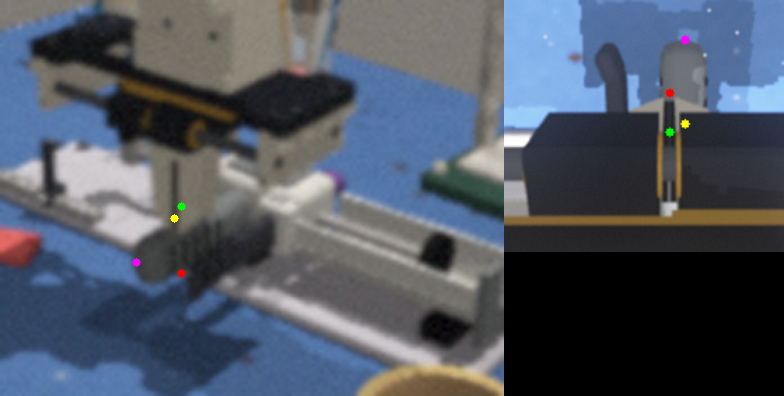

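```bash
python3 -c "
from h import *
f=grab_frame('wrist')[:,:,::-1];g=grab_frame('scene')[:,:,::-1]
a=cv2.resize(f[160:250,205:305],(420,378),interpolation=cv2.INTER_CUBIC)
b=cv2.resize(g[195:255,245:305],(378,378),interpolation=cv2.INTER_CUBIC)
cv2.imwrite('pics/z.png',np.hstack([a,b]))"
```

```text
(no output)
```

View pics/z.png

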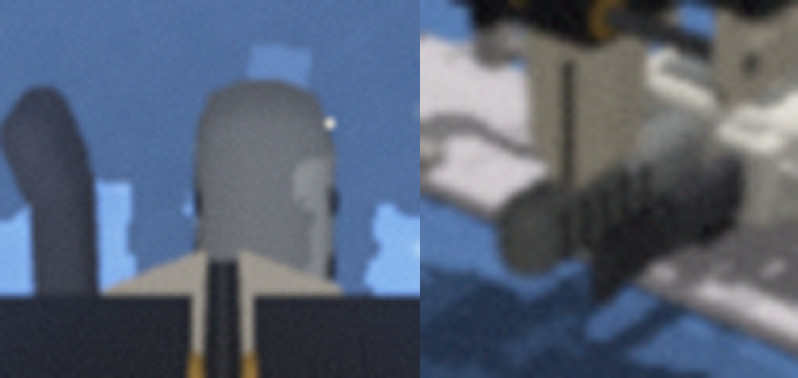

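The shut fingertips end at wrist row 221, and they did so in the free-space picture too. That is about 30 mm short of the reported TCP. The fingers closed above the grip without touching anything, so I'll open them and go lower carefully.

arm_command:
  translation:
    - [0,0,0]
    - [0,0,0]
    - [0,0,0]
    - [0,0,0]
    - [0,0,0]
  turn:
    - [0,0,0]
    - [0,0,0]
    - [0,0,0]
    - [0,0,0]
    - [0,0,0]
  fingers: 1

```text
clock: 5.87
tcp_pos: [0.5096, -0.0251, 0.0297]
tool_rot: [-0.052, 0.999, 0.0, -0.0]
force: [0.9, -0.5, -0.1]
finger_gap: 0.319
finger_force: 0.0
```

arm_command:
  translation:
    - [0,0,0]
    - [0,0,0]
    - [0,0,0]
    - [0,0,0]
    - [0,0,0]
  turn:
    - [0,0,0]
    - [0,0,0]
    - [0,0,0]
    - [0,0,0]
    - [0,0,0]

```text
clock: 6.28
tcp_pos: [0.5097, -0.0251, 0.0297]
tool_rot: [-0.052, 0.999, 0.0, 0.0]
force: [-0.0, 0.6, 1.4]
finger_gap: 0.679
finger_force: 0.0
```

arm_command:
  translation:
    - [0,0,0]
    - [0,0,0.15]
    - [0,0,0.15]
    - [0,0,0.15]
    - [0,0,0.1]
  turn:
    - [0,0,0]
    - [0,0,0]
    - [0,0,0]
    - [0,0,0]
    - [0,0,0]

```text
clock: 6.7
tcp_pos: [0.5091, -0.0251, 0.0123]
tool_rot: [-0.052, 0.999, 0.0, -0.001]
force: [-0.2, -0.2, 0.4]
finger_gap: 0.993
finger_force: 0.0
```

```bash
python3 -c "
from h import *
where()"
```

```text
t 6.7 gun mm [-85.9  15.1  12.3] tool in gun [[-1.0, -0.0, -0.001], [-0.0, 1.0, 0.0], [0.001, 0.0, -1.0]] F [-0.2 -0.2  0.4] gap mm 91.4 ff 0.0 j [ 0.08  0.48 -0.1   2.03  0.08  0.63  1.6 ]
```

arm_command:
  translation:
    - [0,0,0.1]
    - [0,0,0.1]
    - [0,0,0.1]
    - [0,0,0]
    - [0,0,0]
  turn:
    - [0,0,0]
    - [0,0,0]
    - [0,0,0]
    - [0,0,0]
    - [0,0,0]
  fingers: -1

```text
clock: 7.12
tcp_pos: [0.5095, -0.0251, 0.004]
tool_rot: [-0.052, 0.999, 0.0, -0.0]
force: [0.3, -0.3, -0.5]
finger_gap: 0.689
finger_force: 0.0
```

arm_command:
  translation:
    - [0,0,0]
    - [0,0,0]
    - [0,0,0]
    - [0,0,0]
    - [0,0,0]
  turn:
    - [0,0,0]
    - [0,0,0]
    - [0,0,0]
    - [0,0,0]
    - [0,0,0]

```text
clock: 7.53
tcp_pos: [0.5096, -0.025, 0.0042]
tool_rot: [-0.052, 0.999, 0.0, -0.0]
force: [0.6, 0.1, -3.2]
finger_gap: 0.378
finger_force: 24.2
```

```bash
python3 -c "
from h import *
where()"
```

```text
t 7.53 gun mm [-85.4  15.2   4.2] tool in gun [[-1.0, -0.0, -0.0], [-0.0, 1.0, 0.0], [0.0, 0.0, -1.0]] F [ 0.6 -0.  -3.2] gap mm 34.8 ff 24.2 j [ 0.08  0.5  -0.1   2.04  0.08  0.61  1.6 ]
```

Contact at a 34.8 mm gap means the trigger is home. I'll hold a moment, then release.

arm_command:
  translation:
    - [0,0,0]
    - [0,0,0]
    - [0,0,0]
    - [0,0,0]
    - [0,0,0]
  turn:
    - [0,0,0]
    - [0,0,0]
    - [0,0,0]
    - [0,0,0]
    - [0,0,0]

```text
clock: 7.95
tcp_pos: [0.5095, -0.025, 0.0041]
tool_rot: [-0.052, 0.999, 0.0, -0.0]
force: [0.6, -0.1, -3.7]
finger_gap: 0.378
finger_force: 24.2
```

arm_command:
  translation:
    - [0,0,0]
    - [0,0,0]
    - [0,0,0]
    - [0,0,0]
    - [0,0,0]
  turn:
    - [0,0,0]
    - [0,0,0]
    - [0,0,0]
    - [0,0,0]
    - [0,0,0]
  fingers: 0.8

```text
clock: 8.37
tcp_pos: [0.51, -0.0256, 0.0045]
tool_rot: [-0.052, 0.999, -0.0, 0.0]
force: [0.1, -0.0, 0.4]
finger_gap: 0.691
finger_force: 0.0
```

arm_command:
  translation:
    - [0,0,0]
    - [0,0,0]
    - [0,0,-0.5]
    - [0,0,-0.9]
    - [0,0,-0.9]
  turn:
    - [0,0,0]
    - [0,0,0]
    - [0,0,0]
    - [0,0,0]
    - [0,0,0]

```text
clock: 8.78
tcp_pos: [0.5085, -0.0244, 0.0733]
tool_rot: [-0.053, 0.999, 0.0, -0.001]
force: [0.9, -0.1, 0.6]
finger_gap: 0.901
finger_force: 0.0
```

arm_command:
  translation:
    - [0,0,-0.9]
    - [0,0,-0.9]
    - [0,0,-0.9]
    - [0,0,-0.5]
    - [0,0,0]
  turn:
    - [0,0,0]
    - [0,0,0]
    - [0,0,0]
    - [0,0,0]
    - [0,0,0]
  fingers: 0.2

```text
clock: 9.2
tcp_pos: [0.5127, -0.0246, 0.1734]
tool_rot: [-0.053, 0.999, -0.0, 0.004]
force: [0.3, 0.3, 0.2]
finger_gap: 0.615
finger_force: 0.0
```

```bash
python3 -c "
from h import *
need(0,.135,.175)
m=camera_model('wrist');f=grab_frame('wrist');cv2.imwrite('pics/w3.png',f[:,:,::-1]);np.save('pics/w3.npy',f)
import json;json.dump({k:np.array(v).tolist() for k,v in m.items()},open('pics/w3.json','w'))
W=lambda *g:RG@np.array(g)+np.r_[O,0]
for n,g in dict(trig=(-.084,-.0105,.062),grip=(-.084,.022,.065),handle=(0,.135,.11),marker=(-.039,.175,.054),tcp=None).items(): print(n,proj('wrist',W(*g) if g else state()['tcp_pos'],m).round(1))
"
```

```text
t 9.2 gun mm [-82.2  15.3 173.4] tool in gun [[-1.0, -0.001, 0.008], [-0.001, 1.0, -0.001], [-0.008, -0.001, -1.0]] F [0.3 0.2 0.2] gap mm 56.5 ff 0.0 j [ 0.1   0.24 -0.12  1.92  0.03  0.97  1.64]
rows of tool units [-2.75  3.99 -0.04]
trig [236.4 178.9]
grip [264.2 179.5]
handle [368.5 264.7]
marker [386.6 212.5]
tcp [258.7 213.5]
```

View pics/w3.png

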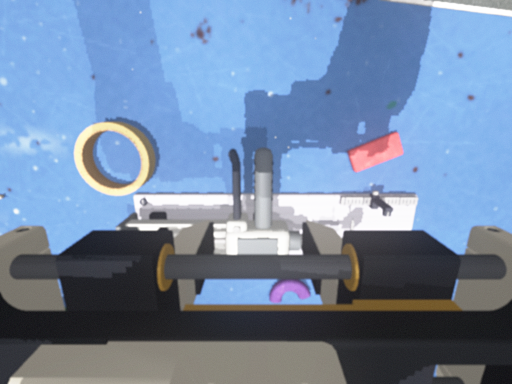

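The wrist view shows the trigger sprung back at (236,180), with the gap to the grip open again. The marker tip is at about (387,211), which matches the prediction for y = 175 mm. Next I'll move above the handle.

arm_command:
  translation:
    - [-0.55,0.8,0]
    - [-0.55,0.8,0]
    - [-0.55,0.8,0]
    - [-0.55,0.8,0]
    - [-0.55,0.8,0]
  turn:
    - [0,0,0]
    - [0,0,0]
    - [0,0,0]
    - [0,0,0]
    - [0,0,0]

```text
clock: 9.67
tcp_pos: [0.5785, 0.1042, 0.1675]
tool_rot: [-0.052, 0.999, -0.0, -0.001]
force: [0.4, 0.0, 0.5]
finger_gap: 0.602
finger_force: 0.0
```

arm_command:
  translation:
    - [0,0,0]
    - [0,0,0]
    - [0,0,0.6]
    - [0,0,0.6]
    - [0,0,0]
  turn:
    - [0,0,0]
    - [0,0,0]
    - [0,0,0]
    - [0,0,0]
    - [0,0,0]

```text
clock: 10.08
tcp_pos: [0.5754, 0.1007, 0.1288]
tool_rot: [-0.052, 0.999, -0.001, -0.004]
force: [-1.1, -0.3, -0.5]
finger_gap: 0.6
finger_force: 0.0
```

```bash
python3 -c "
from h import *
import json
need(0,.135,.052)
m=json.load(open('pics/w3.json'));
for u in [(387,211),(386,208)]:
  p=onz('wrist',u,.054,m);print('marker',(RG.T@(p-np.r_[O,0])*1e3).round(1))
W=lambda *g:RG@np.array(g)+np.r_[O,0]
m=camera_model('wrist')
f=grab_frame('wrist');h=grab_frame('scene');cv2.imwrite('pics/w4.png',np.hstack([f[150:350,150:370,::-1],h[150:350,150:400,::-1]]).repeat(1,0))
im=np.hstack([f[140:340,150:370,::-1],h[80:280,190:370,::-1]]);cv2.imwrite('pics/w4.png',cv2.resize(im,(800,400),interpolation=cv2.INTER_CUBIC))
for n,g in dict(htop=(0,.135,.11),mark=(-.039,.175,.054)).items(): print(n,proj('wrist',W(*g),m).round(1),proj('scene',W(*g)).round(1))
print(proj('scene',state()['tcp_pos']).round(1))
"
```

```text
t 10.08 gun mm [ -6.8 133.3 128.8] tool in gun [[-1.0, 0.001, -0.008], [0.001, 1.0, -0.001], [0.008, -0.001, -1.0]] F [-1.1 -0.2 -0.5] gap mm 55.2 ff 0.0 j [-0.09  0.43 -0.16  1.78  0.08  0.95  1.38]
rows of tool units [-0.25  0.06  2.56]
marker [-41.  175.2  54. ]
marker [-45.  173.4  54. ]
htop [260.6 215.6] [255.4 179.3]
mark [299.8 159.4] [234.2 200. ]
[254.5 171.7]
```

View pics/w4.png

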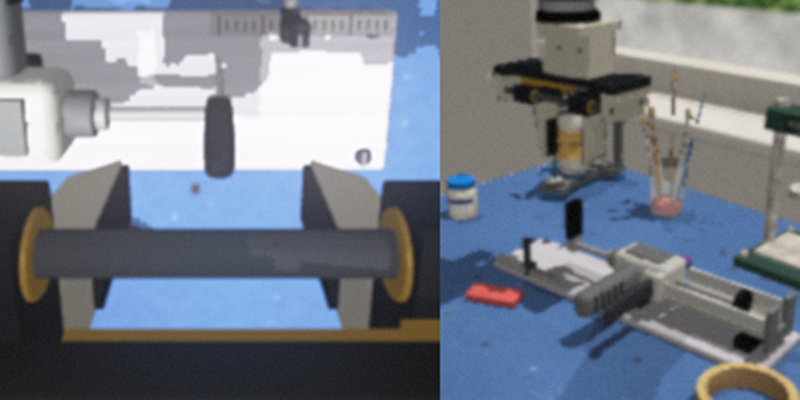

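Scene view: the fingertips are at crop row ~152, while the reported TCP projects ~15 px lower. That confirms the tips are about 37 mm above the reported TCP, and the body sits ~66 mm above the tips. In the wrist crop the handle at (219,135) is centred between the fingers. I'll descend to a reported z of about 0.034, which puts the tips at about 0.07.

arm_command:
  translation:
    - [-0.25,0.05,0]
    - [0,0,0.6]
    - [0,0,0.6]
    - [0,0,0.6]
    - [0,0,0.3]
  turn:
    - [0,0,0]
    - [0,0,0]
    - [0,0,0]
    - [0,0,0]
    - [0,0,0]

```text
clock: 10.6
tcp_pos: [0.5866, 0.1048, 0.0694]
tool_rot: [-0.052, 0.999, -0.0, -0.0]
force: [0.1, -0.1, -0.8]
finger_gap: 0.599
finger_force: 0.0
```

arm_command:
  translation:
    - [0,0,0.4]
    - [0,0,0.4]
    - [0,0,0.2]
    - [0,0,0]
    - [0,0,0]
  turn:
    - [0,0,0]
    - [0,0,0]
    - [0,0,0]
    - [0,0,0]
    - [0,0,0]

```text
clock: 11.02
tcp_pos: [0.5865, 0.1051, 0.0402]
tool_rot: [-0.052, 0.999, 0.0, -0.0]
force: [1.1, 0.1, 1.4]
finger_gap: 0.6
finger_force: 0.0
```

```bash
python3 -c "
from h import *
need(0,.135,.034)"
```

```text
t 11.02 gun mm [  4.7 136.6  40.2] tool in gun [[-1.0, -0.0, -0.0], [-0.0, 1.0, 0.0], [0.0, 0.0, -1.0]] F [1.1 0.  1.4] gap mm 55.2 ff 0.0 j [-0.11  0.56 -0.15  1.81  0.11  0.78  1.36]
rows of tool units [ 0.16 -0.05  0.21]
```

arm_command:
  translation:
    - [0.12,-0.03,0.1]
    - [0,0,0]
    - [0,0,0]
    - [0,0,0]
    - [0,0,0]
  turn:
    - [0,0,0]
    - [0,0,0]
    - [0,0,0]
    - [0,0,0]
    - [0,0,0]
  fingers: -1
  force: 40

```text
clock: 11.43
tcp_pos: [0.5833, 0.1039, 0.0376]
tool_rot: [-0.052, 0.999, 0.0, 0.0]
force: [0.5, 0.2, -0.6]
finger_gap: 0.287
finger_force: 0.0
```

arm_command:
  translation:
    - [0,0,0]
    - [0,0,0]
    - [0,0,0]
    - [0,0,0]
    - [0,0,0]
  turn:
    - [0,0,0]
    - [0,0,0]
    - [0,0,0]
    - [0,0,0]
    - [0,0,0]

```text
clock: 11.85
tcp_pos: [0.5832, 0.103, 0.0374]
tool_rot: [-0.052, 0.999, -0.0, 0.0]
force: [-0.4, -3.8, 3.3]
finger_gap: 0.152
finger_force: 40.0
```

```bash
python3 -c "
from h import *
need(0,.175,.037)"
```

```text
t 11.85 gun mm [  1.2 134.8  37.4] tool in gun [[-1.0, 0.001, 0.0], [0.001, 1.0, -0.001], [-0.0, -0.001, -1.0]] F [-0.8 -3.7  3.3] gap mm 14.0 ff 40.0 j [-0.11  0.56 -0.15  1.82  0.11  0.77  1.36]
rows of tool units [0.04 1.34 0.01]
```

arm_command:
  translation:
    - [0,0.27,0]
    - [0,0.27,0]
    - [0,0.27,0]
    - [0,0.27,0]
    - [0,0.27,0]
  turn:
    - [0,0,0]
    - [0,0,0]
    - [0,0,0]
    - [0,0,0]
    - [0,0,0]

```text
clock: 12.27
tcp_pos: [0.5791, 0.1416, 0.0374]
tool_rot: [-0.051, 0.999, -0.001, -0.0]
force: [0.5, -7.8, 5.1]
finger_gap: 0.149
finger_force: 40.0
```

arm_command:
  translation:
    - [0,0,0]
    - [0,0,0]
    - [0,0,0]
    - [0,0,0]
    - [0,0,0]
  turn:
    - [0,0,0]
    - [0,0,0]
    - [0,0,0]
    - [0,0,0]
    - [0,0,0]

```text
clock: 12.68
tcp_pos: [0.5792, 0.1411, 0.0374]
tool_rot: [-0.051, 0.999, -0.001, -0.0]
force: [-0.1, -7.9, 3.8]
finger_gap: 0.153
finger_force: 40.0
```

Run:
```python
from h import *
need(0,.1752,.037)
W=lambda *g:RG@np.array(g)+np.r_[O,0]
f=grab_frame('wrist');h=grab_frame('scene');np.save('pics/wf.npy',f);np.save('pics/sf.npy',h)
for n,g in dict(mtip=(-.039,.175,.054),mfoot=(-.045,.175,.01),needle=(-.033,.175,.054)).items(): print(n,proj('wrist',W(*g)).round(1),proj('scene',W(*g)).round(1))
u=proj('wrist',W(-.039,.175,.054)).astype(int);g=cv2.cvtColor(f,cv2.COLOR_RGB2GRAY)
print(u);print('\n'.join(' '.join('%3d'%v for v in r) for r in g[u[1]-16:u[1]+20:1,u[0]-16:u[0]+18]))
```

```text
t 12.68 gun mm [  1.2 173.1  37.4] tool in gun [[-1.0, 0.002, -0.0], [0.002, 1.0, -0.003], [0.0, -0.003, -1.0]] F [-0.9 -7.8  3.8] gap mm 14.1 ff 40.0 j [-0.17  0.56 -0.15  1.81  0.12  0.78  1.29]
rows of tool units [0.04 0.07 0.01]
mtip [261.3 169.3] [234.2 200. ]
mfoot [260.8 151.4] [233.1 215.9]
needle [261.3 178. ] [235.8 199.3]
[261 169]
153 149 143 148 150 153 155 144 121  84  66  68  70  69  68  70  67  66  69  65  68  97 151 185 192 190 177 152 172 191 194 191 190 181
154 142 129 139 151 153 155 145 109  80  64  66  68  67  68  68  68  68  67  69  63  87 138 179 192 193 175 151 174 189 193 191 181 160
152 136 121 141 148 152 152 140 108  76  68  68  67  67  69  67  67  68  68  65  66  80 131 177 193 191 175 152 170 189 191 191 178 150
150 141 120 136 150 153 153 140 104  75  70  68  70  67  69  68  68  68  68  67  69  74 121 173 189 189 172 149 170 188 189 190 175 151
153 137 121 135 153 150 154 142 105  76  71  73  75  73  76  75  73  77  74  74  72  74 110 163 188 191 172 148 168 188 192 190 176 151
150 138 120 139 151 155 153 139 102  80  80  82  84  84  83  84  84  86  82
[... 3440 characters left out ...]
 211 211 213 214 204
170 168 165 165 166 167 164 166 169 166 164 156 152 152 154 162 180 201 211 211 209 211 209 212 212 210 209 209 210 210 210 209 211 201
165 168 165 165 167 167 164 163 166 165 162 154 151 150 151 160 174 201 208 210 210 208 208 210 209 208 208 211 207 207 211 209 207 194
168 166 167 166 169 165 168 167 166 164 162 152 151 152 150 160 178 200 209 208 209 210 210 209 209 208 209 212 207 210 210 211 207 196
167 169 167 167 168 168 165 168 168 167 161 151 151 151 148 160 179 202 209 211 211 209 210 212 212 211 212 211 212 212 210 209 210 208
169 168 166 166 169 169 168 169 167 166 156 147 154 150 147 161 185 205 212 214 213 212 214 213 212 210 213 212 211 213 213 214 213 213
```

The needle (column ~257.5) is about 2 mm short of the tab's middle (column ~260.2), which agrees with the measured pose. I'll nudge it out.

arm_command:
  translation:
    - [0,0.07,0]
    - [0,0,0]
    - [0,0,0]
    - [0,0,0]
    - [0,0,0]
  turn:
    - [0,0,0]
    - [0,0,0]
    - [0,0,0]
    - [0,0,0]
    - [0,0,0]

```text
clock: 13.2
tcp_pos: [0.579, 0.1431, 0.0374]
tool_rot: [-0.051, 0.999, -0.002, -0.0]
force: [-0.2, -7.7, 3.9]
finger_gap: 0.151
finger_force: 40.0
```

Run:
```python
from h import *
where()
f=grab_frame('wrist');g=cv2.cvtColor(f,cv2.COLOR_RGB2GRAY)
for r in list(range(166,174,2))+list(range(176,194)): print(r,' '.join('%3d'%v for v in g[r,242:276]))
```

```text
t 13.2 gun mm [  1.2 175.1  37.4] tool in gun [[-1.0, 0.002, -0.0], [0.002, 1.0, -0.003], [0.0, -0.003, -1.0]] F [-1.  -7.7  3.9] gap mm 13.9 ff 40.0 j [-0.17  0.56 -0.15  1.81  0.12  0.78  1.29]
166 167 165 167 170 170 169 169 155 112  80  82  84  84  92 113 124 110  88  74  75  76  76  93 133 161 169 169 168 168 166 168 168 168 166
168 167 170 169 169 169 168 171 154 111  80  75  80  77  91 127 156 139  99  77  78  74  76  91 133 158 170 165 165 169 167 166 167 165 167
170 167 168 167 169 167 168 168 154 110  79  74  78  74  86 124 155 140 100  77  77  74  75  94 133 161 170 168 165 167 164 163 163 164 172
172 169 166 166 168 167 167 168 156 112  80  76  75  77  87 123 156 140  97  77  75  75  73 107 162 196 204 208 199 190 185 183 184 188 201
176 167 168 168 168 168 169 168 169 162 159 155 160 152 157 163 168 165 168 188 197 199 201 204 214 215 214 213 214 212 213 213 214 213 214
177 169 167 169 166 169 166 167 168 167 168 170 168 169 169 170 170 167 181 204 213 213 214 213 213 212 212 212 211 210 214 212 213 216 210
178 169 170 168 169 171 165 169 168 167 170 168 168 168 168 169 
[... 1475 characters left out ...]

189 171 170 167 166 167 167 169 168 166 167 166 169 164 153 149 152 151 146 162 195 210 214 212 211 211 212 211 213 214 212 212 214 213 213
190 166 167 168 170 168 166 167 165 166 170 169 170 162 148 147 152 153 146 164 199 213 211 210 212 212 212 212 210 211 212 214 212 211 213
191 169 169 168 170 170 166 168 169 169 168 167 168 162 151 144 149 148 148 165 198 212 212 213 213 212 211 214 211 213 211 213 212 212 213
192 171 168 166 169 168 169 168 168 168 168 168 169 161 149 145 149 147 144 163 198 211 213 212 210 211 212 211 211 211 210 212 212 212 210
193 168 166 167 168 166 168 167 166 169 165 167 168 162 147 143 148 148 145 163 196 211 212 208 209 211 210 209 211 208 209 210 211 209 210
```

```bash
python3 -c "
from bench import job
print(job.sign_off())"
```

```text
the job is handed in; nothing more can be done
None
```

I squeezed the trigger home and let it spring back, then pulled the plunger handle out until its needle was within about 1 mm of the marker's middle; the job was handed in at about 13 s with the handle still gripped at 40 N, and no verdict came back.

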